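# Set a microscope stage drive against its stop and jam its lock nut

## Task

Wind the handwheel of the sloping stage counter-clockwise until its carriage touches the end stop. Then fit the large open spanner on the flats of the wheel's spindle, its handle lying against the lug on the right so that the spindle cannot turn back, and swing the lock nut's lever clockwise until the nut is fully tight, the carriage still against the stop. Leave the spanner sitting on the flats and do not disturb the other things on the bench.

Things in the scene. Friction and masses are not known exactly. Their poses are not given: they have to be found in the camera images.
- slope (a point): Sloping stage (place and yaw vary): dark steel plate, 180 mm up-slope by 260 mm wide, on a white stand, sloping 28 degrees, facing up and towards the robot. Point: spindle axis at the plate's surface, 90 mm over the table. z = spindle axis, square out of the plate, leaning 28 degrees to the robot; x = up-slope; y = level, to the left seen from the robot. All 'slope' sizes below are in this frame.
- flats (a point): Middle of the two flats of the spindle, slope z = 30.5 mm. Along slope z: nut 3 to 15 mm; collar of 30 mm diameter, top at 19; flats 19 to 42 (15 mm across, 24 mm long; facing up- and down-slope, level along y, only when the carriage touches its stop); spoked black handwheel, 68 mm diameter, rim 45 to 53 mm.
- lug (a point): On the right (slope y = -172 mm): a white ledge, 32 x 22 mm, top at slope z = 18 mm, carries the spanner's handle; just down-slope of it a steel lug, 34 mm high, 22 mm wide, keeps the handle from swinging down-slope. Point: middle of the lug's up-slope face (slope x = -11.5 mm), at the ledge's height.
- end_stop (a point): Steel end stop of the carriage at the upper left of the slope, 40 x 14 x 16 mm. Point: middle of the face that the carriage touches (slope y = 87 mm).
- spindle_body (a joint): Angle of handwheel and spindle about slope z, rad, positive counter-clockwise seen from above; 0 = carriage touching the stop (solid), negative before (starts -3.4 to -1.8). Stays where left; turns with about 0.06 N m and carries the lock nut and its lever round with it.
- carriage_body (a joint): Gap between carriage (aluminium plate with a glass slide, 60 by 94 mm, upper part of the slope) and end stop, m; 0 = touching. Rack and pinion: 8 mm per rad of the spindle.
- locknut_body (a joint): Turn of the brass lock nut relative to the spindle, rad: 0 = slack, grows clockwise seen from above, 1.15 = fully tight (goes solid). Starts 0 to 0.25. Stiff on the thread, about 0.2 N m, so a spindle that is not held turns along with it.
- crank_handle (a point): Grip of the upright metal crank handle on the handwheel: 14 mm diameter, along slope z from the wheel to z = 87 mm (this point at 72), 29 mm from the axis. At spindle 0 it stands straight down-slope (slope x = -29 mm, y = 0).
- nut_knob (a point): Grip of the upright black knob at the end of the lock nut's lever: 15 mm diameter, along slope z from 18.5 to 50.5 mm (this point at 38), 75 mm from the axis. Its direction from the axis, measured from slope x towards slope y, is 125 degrees + spindle - nut: at the stop it swings on the left side from 125 to about 59 degrees.
- spanner: Large open-ended steel spanner, loose, about 0.28 kg, 10 mm thick, lying on a grey cradle, underside 20 mm over the table (cradle blocks at the spanner's x 57 to 79 and -91 to -69 mm; between them free down to 4 mm). Origin: underside, near the balance point, mid-width of the handle; x to the jaw, z up. Handle 14 mm wide, x = -116 to 54 mm; head 40 mm wide.
- spanner_jaw (a point): Jaw centre, 85 mm from the spanner's origin along its x, at half thickness. Gap 18 mm wide, open to +x, from x = 68 mm (bottom) to 105 mm (rounded prong ends). Fitted: this point on the spindle axis (up to 5 mm past it along slope y), spanner's x along slope +y, underside on the collar, 19 mm over the plate. About 0.14 rad of play remains.
- slide_box: Bystander: closed grey and white box, 134 x 89 x 34 mm, on the other side from the cradle.
- tube_rack: Bystander: blue tube rack, 90 x 230 mm, 101 mm high, at the back.
- reagent: Bystander: amber bottle, 66 mm diameter, 140 mm high.
- beaker: Bystander: glass beaker, 70 mm diameter, 85 mm high.
- oil: Bystander: small white bottle, 32 mm diameter, 65 mm high.
- petri: Bystander: flat clear dish, 90 mm diameter, 15 mm high.
- small_spanner: Bystander: small spanner 120 mm long lying on the table; too small for the flats.
Things that resemble listed ones, but are neither listed nor needed, are in the scene too. Leave any orange or pink look-alike of the spanner alone.

How it is judged:
By the outcome, as a careful person would: the job done as asked, in the order asked, and still so for the second after the job is handed in, with the robot touching nothing.
It also fails if it takes over 72 s, if anything falls off the work surface, if the arm or the gripper's body presses on something with over 40 N, if the wrist force passes 120 N, or if a joint passes its speed limit or range.

## Robot

A 6-joint arm with a two-finger parallel gripper is mounted at the origin on the work surface. World frame = base frame: x ahead of the robot, y to its left, z up, the work surface at z = 0. Lengths are in mm, angles in rad, forces in N, time in s.
With the tool pointing down it reaches from about 300 to 875 mm from the base axis. Payload 6.4 kg.
Tool frame: the origin (TCP) lies between the finger pads; the fingertips stand 17 mm ahead of it and the grasp point (between the pads) lies 2 mm behind it; z points along the fingers, y is the line along which they close (so a half turn about z gives the same grasp; the last joint's range is limited). The gripper opens to 88 mm and grips with 3 to 60 N. Pads are 18 mm wide; open, the fingers measure 123 mm over their backs; the gripper's body (75 mm by 187 mm) begins 45 mm behind the grasp point.
Start: joints at [-1.389, 0.181, 1.607, -0, 1.354, -0.206], TCP at [217.455, -532.311, 255.714] pointing down, gripper open.
Joint ranges: [-2.99, 2.99], [-0.89, 2.07], [0.3, 2.58], [-1.14, 4.28], [0, 2.63], [-3.12, 3.12]. Speed limits (rad/s): [2.57, 2.57, 3.01, 3.14, 3.14, 3.14].

## Interface

Orientations are given as [roll, pitch, yaw] about the fixed x, y, z axes, in that order (R = Rz(yaw) Ry(pitch) Rx(roll)).
In Python, from workcell import get_state, camera, camera_model, finish_job gives the robot as it stands.
- The arm moves only by the tool servo_tool, never from a script. Its arguments are lists of equal length, an entry for each row: "slide": the shift along the tool's x, y, z in m, a list of three; "twist": the turn, a rotation vector about the tool's x, y, z in degrees, a list of three. A call has 1 to 20 rows; each row is the pose to reach, as a shift and turn from the pose commanded when the call began, along the tool's axes at that moment; what a row does not reach only later rows make up. A row lasts 1/10 s, in which the tool goes at most 50 mm and 8.59 degrees, less where a joint would pass 70% of its speed; a pose out of reach is approached as far as the arm can. A call with a gripper value outside its range is refused whole. "jaw" is the opening, from -1 (shut) to 1 (fully open), set as the call begins (left out, the last holds). The fingers move at their own pace and stop on an object; "squeeze" is the grip in N (left out, the last holds). Time passes only in rows, so rows that repeat a pose let the fingers close. It gives the time, the measured TCP pose, the force, the opening and the grip force at its end, in the units of the state.
- get_state(): the state, without advancing time (a new reading comes with each control period).
- camera(name): name is "scene" or "side" or "wrist"; returns the picture (420x560x3 uint8, red, green, blue); there is no depth.
- camera_model(name): a dict with "mtx" (3x3 intrinsics, pixels), "world_from_camera" (4x4, takes a point from camera to world coordinates). Camera axes: x right, y down, z forward; pixel columns grow to the right and rows downward; lengths in mm; the calibration is good to about 2 mm. A picture is of the moment at which its call begins: read the wrist's pose just before it. camera_model takes no time and is no camera call; for the wrist camera it gives the pose at the moment of the call.
- finish_job(): hands the job in; it is judged then, once.
The state is a dict: "time": time; "q": joint angles; "qd": joint speeds; "effort": joint torques, N m; "tcp_pos": TCP position; "ee_rot": TCP orientation; "ft_force": force on the tool from outside, world axes, zero at the start; "moment": the same for the moment, N m; "finger_gap": finger opening in mm; "grip_force": force on a finger pad.
Only numpy, scipy, OpenCV 4.12 (cv2) and the standard library are available. Lean on these libraries where they do the work, as an engineer would, in place of code of your own. Each camera call takes 0.05 s, during which the arm holds its last target. There are 200 camera calls.

## Working session

There is one attempt and no reset: what is moved stays moved. The work goes in short steps, Python scripts to look and compute and a tool call to move; the robot and the scene stay as the last step left them, time stands still between calls to the robot, and variables do not carry over. Pictures are saved under pics/ and viewed, at most 10 in all, crops included, and the job is handed in when it is done.

Besides the shell and the picture viewer there is one more tool, called after "Emit:" as name(argument=value, ...) on one line, values as JSON. servo_tool: Moves the arm, as the interface text tells. Its arguments: {"type":"object","properties":{"slide":{"type":"array","items":{"type":"array","items":{"type":"number"}}},"twist":{"type":"array","items":{"type":"array","items":{"type":"number"}}},"jaw":{"type":"number"},"squeeze":{"type":"number"}},"required":["slide","twist"]}

```bash
mkdir -p pics; ls; python3 - <<'E'
from workcell import *
import cv2, numpy as np
a=camera("scene");b=camera("side")
cv2.imwrite("pics/scene.png",a[:,:,::-1]);cv2.imwrite("pics/side.png",b[:,:,::-1])
for n in("scene","side"):
    m=camera_model(n);print(n,np.round(m["mtx"],1).tolist(),np.round(m["world_from_camera"],3).tolist())
print(get_state())
E
```

```text
pics
scene [[515.3, 0.0, 286.3], [0.0, 515.3, 210.3], [0.0, 0.0, 1.0]] [[0.651, 0.548, -0.525, 1212.787], [0.758, -0.454, 0.468, -553.663], [0.018, -0.703, -0.711, 1073.149], [0.0, 0.0, 0.0, 1.0]]
side [[448.8, 0.0, 283.0], [0.0, 448.8, 209.9], [0.0, 0.0, 1.0]] [[-0.804, -0.318, 0.503, -127.094], [-0.595, 0.458, -0.66, 918.912], [-0.021, -0.83, -0.557, 806.205], [0.0, 0.0, 0.0, 1.0]]
{'time': 0.1, 'q': array([-1.38929410e+00,  1.81441165e-01,  1.60785492e+00,  6.00366293e-06,
        1.35380886e+00, -2.06277203e-01]), 'qd': array([ 0.00034914, -0.00134363, -0.00318973, -0.00031895,  0.00110291,
       -0.00233513]), 'effort': array([ 1.29231496e-03, -4.34817553e+01, -3.42694187e+01,  7.04422407e-02,
        3.40061844e-02, -2.82702314e-05]), 'tcp_pos': array([ 217.37683393, -531.85873933,  254.94025799]), 'ee_rot': array([-3.14011362e+00, -3.15480799e-04,  3.87777895e-01]), 'ft_force': array([ 0.09894581, -0.08616764, -0.69572591]), 'moment': array([ 0.00230805, -0.00887278,  0.02827408]), 'grip_force': 0.0, 'finger_gap': 87.9824275355296}
```

View pics/scene.png

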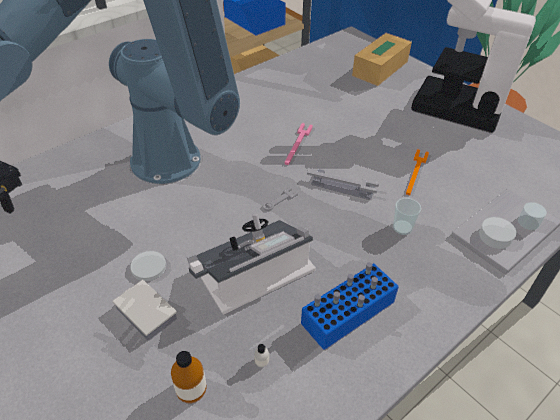

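View pics/side.png

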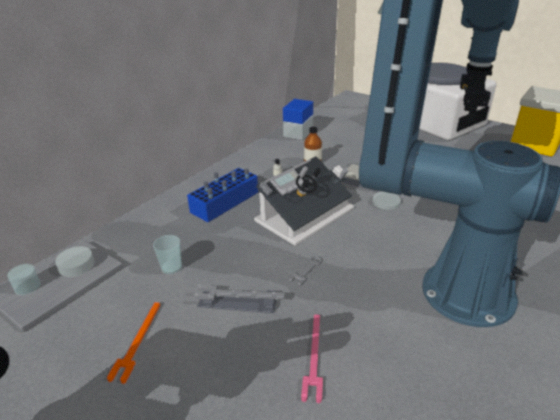

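The scene picture shows the stage at about (252,255), the grey spanner on its cradle at (341,184), a pink look-alike at (299,145), an orange one at (417,172) and the small spanner at (280,200). In the side picture the stage is at (305,195) and the cradled spanner at (240,297). The grey spanner on the grey cradle fits the description; I'll confirm it in an enlarged crop.

```bash
python3 - <<'E'
import cv2, numpy as np
a=cv2.imread("pics/scene.png");b=cv2.imread("pics/side.png")
f=lambda i,x,y,w,h:cv2.resize(i[y:y+h,x:x+w],(400,300),interpolation=cv2.INTER_CUBIC)
t=np.vstack([np.hstack([f(a,180,210,140,105),f(b,250,150,120,90)]),np.hstack([f(a,290,150,100,75),f(b,180,260,120,90)])])
cv2.imwrite("pics/crop1.png",t)
E
cat > h.py <<'E'
from workcell import *
import cv2, numpy as np
from scipy.spatial.transform import Rotation as R
def ray(n,uv,m=None):
    m=m or camera_model(n);T=np.array(m["world_from_camera"])
    d=T[:3,:3]@np.linalg.inv(m["mtx"])@[uv[0],uv[1],1.]
    return T[:3,3],d/np.linalg.norm(d)
def onz(n,uv,z,m=None):
    o,d=ray(n,uv,m);return o+d*(z-o[2])/d[2]
def tri(r1,r2):
    (o,d),(p,e)=r1,r2
    s=np.linalg.lstsq(np.c_[d,-e],p-o,rcond=None)[0]
    A,B=o+d*s[0],p+e*s[1];return (A+B)/2,np.linalg.norm(A-B)
def proj(n,P,m=None):
    m=m or camera_model(n);T=np.linalg.inv(m["world_from_camera"])
    c=(T[:3,:3]@np.atleast_2d(P).T).T+T[:3,3];q=(np.array(m["mtx"])@c.T).T;return q[:,:2]/q[:,2:]
E
```

```text
(no output)
```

View pics/crop1.png

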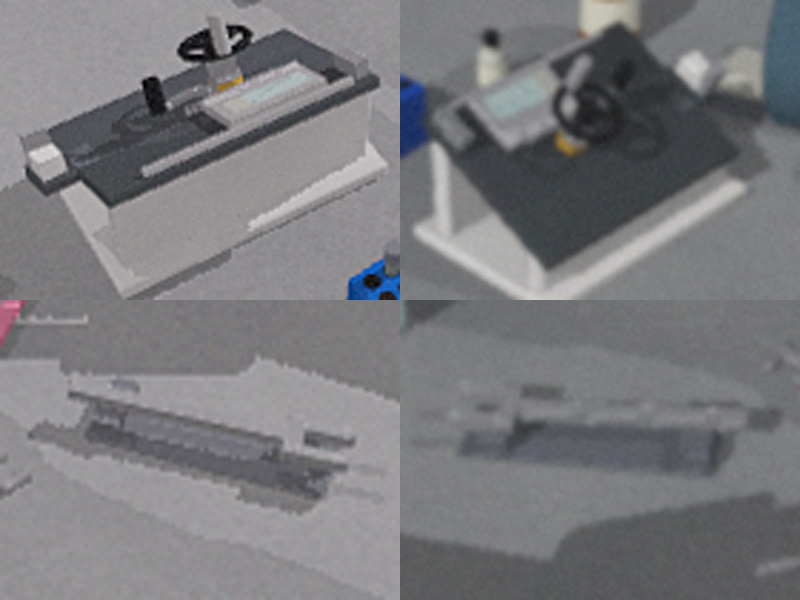

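```bash
python3 - <<'E'
from h import *
from scipy.optimize import least_squares
S=lambda u,v:(180+u/2.857,210+v/2.857)
D=lambda u,v:(250+(u-400)/3.333,150+v/3.333)
w=tri(ray("scene",S(215,43)),ray("side",D(587,110)));print("wheel",w)
for n,s,d in(("UL",S(380,80),D(430,128)),("LL",S(285,30),D(545,268))):print(n,tri(ray("scene",s),ray("side",d)))
obs=[("scene",S(380,80),(1,130)),("scene",S(285,30),(0,130)),("scene",S(110,198),(1,-130)),
("side",D(430,128),(1,130)),("side",D(545,268),(0,130)),("side",D(620,25),(1,-130)),("side",D(740,155),(0,-130))]
ms={n:camera_model(n) for n in("scene","side")}
t=np.radians(28)
def fr(yaw):
    z=np.array([-np.sin(t),0,np.cos(t)]);x=np.array([np.cos(t),0,np.sin(t)])
    return R.from_euler('z',yaw).as_matrix()@np.c_[x,[0,1,0],z]
def res(p):
    F=fr(p[2]);o=np.array([p[0],p[1],90]);r=[]
    for n,uv,(k,y) in obs:
        r+=list(proj(n,o+F@[p[3]+180*k,y,0],ms[n])[0]-uv)
    for n,uv in(("scene",S(215,43)),("side",D(587,110))): r+=list(proj(n,o+F@[0,0,49],ms[n])[0]-uv)
    return r
s=least_squares(res,[500,0,0,-60],loss='soft_l1');print(s.x,np.round(res(s.x),1))
C=lambda u,v:(290+u/4,150+(v-300)/4)
E_=lambda u,v:(180+(u-400)/3.333,260+(v-300)/3.333)
print("scene tail",onz("scene",C(70,393),30),"jawtips",onz("scene",C(347,467),30),onz("scene",C(355,440),30))
print("side tail",onz("side",E_(780,415),30),onz("side",E_(748,415),30),"head",onz("side",E_(450,410),30))
E
```

```text
wheel (array([509.1963925 , -30.00855264, 133.79968728]), np.float64(1.6428396430265386))
UL (array([621.84796789,  57.88243241, 120.13440328]), np.float64(8.582149449504717))
LL (array([473.3120053 ,  83.04681698,  44.52299953]), np.float64(1.4873470821797037))
[ 5.39506787e+02 -5.56079397e+01 -1.68773894e-01 -1.05479182e+02] [ 0.7 -1.2  0.8 -0.6 -0.5  0.3 -3.4 -1.2  0.3  2.4 -0.5  0.4 -0.2  1.3
 -5.3  5.9  1.7 -3.6]
scene tail [363.93718685 285.79426134  30.        ] jawtips [556.01393598 388.54212332  30.        ] [539.77674333 415.27275875  30.        ]
side tail [333.29229104 279.37735862  30.        ] [352.26763036 292.81818906  30.        ] head [533.85845774 415.14721337  30.        ]
```

Confirmed: the crop's bottom row shows the grey spanner on its cradle, jaw to the right in the scene view (prongs near (378,188)), tail near (307,174). The stage's wheel (scene (255,225)) triangulates to z = 134, where 133 is expected. Its yaw is about -0.17. Next I'll move to a look pose square over the stage.

```bash
cat >> h.py <<'E'
import json,os
t28=np.radians(28)
def frame(yaw):
    z=np.array([-np.sin(t28),0,np.cos(t28)]);x=np.array([np.cos(t28),0,np.sin(t28)])
    return R.from_euler('z',yaw).as_matrix()@np.c_[x,[0,1,0],z]
def stage():
    s=json.load(open("stage.json"));return np.array(s["o"]),frame(s["yaw"])
def toolR(F): return np.c_[F[:,1],F[:,0],-F[:,2]]
def cur():
    s=get_state();return s["tcp_pos"],R.from_euler('xyz',s["ee_rot"]).as_matrix(),s
def go(p,Rt):
    p0,R0,s=cur()
    sl=R0.T@(np.array(p)-p0)/1000; tw=R.from_matrix(R0.T@Rt).as_rotvec(degrees=True)
    print("slide",np.round(sl,4).tolist(),"twist",np.round(tw,2).tolist());return sl,tw
def inS(p): 
    o,F=stage();return F.T@(np.array(p)-o)
E
python3 - <<'E'
from h import *
json.dump({"o":[531.8,-33.9,90],"yaw":-0.168},open("stage.json","w"))
o,F=stage();go(o+F@[-30,-20,290],toolR(F))
p,R0,s=cur();T=np.array(camera_model("wrist")["world_from_camera"])
print(R0.T@(T[:3,3]-p),np.round(R0.T@T[:3,:3],2),camera_model("wrist")["mtx"][0][0])
E
```

```text
slide [0.3307, -0.411, -0.0763] twist [-25.6, 14.14, -56.97]
[ 7.78898505e+01 -6.76401195e-02 -1.29441776e+02] [[-0.   -0.95 -0.3 ]
 [ 1.   -0.    0.  ]
 [-0.   -0.3   0.95]] 330.70946684933
```

```bash
python3 - <<'E'
from h import *
o,F=stage();go(o+F@[0,0,185],toolR(F))
E
```

```text
slide [0.4056, -0.3879, 0.0023] twist [-25.6, 14.14, -56.97]
```

Emit:
servo_tool(slide=[[0.406,-0.388,0.002],[0.406,-0.388,0.002],[0.406,-0.388,0.002],[0.406,-0.388,0.002],[0.406,-0.388,0.002],[0.406,-0.388,0.002],[0.406,-0.388,0.002],[0.406,-0.388,0.002],[0.406,-0.388,0.002],[0.406,-0.388,0.002],[0.406,-0.388,0.002],[0.406,-0.388,0.002],[0.406,-0.388,0.002],[0.406,-0.388,0.002],[0.406,-0.388,0.002],[0.406,-0.388,0.002],[0.406,-0.388,0.002],[0.406,-0.388,0.002]], twist=[[-25.6,14.1,-57],[-25.6,14.1,-57],[-25.6,14.1,-57],[-25.6,14.1,-57],[-25.6,14.1,-57],[-25.6,14.1,-57],[-25.6,14.1,-57],[-25.6,14.1,-57],[-25.6,14.1,-57],[-25.6,14.1,-57],[-25.6,14.1,-57],[-25.6,14.1,-57],[-25.6,14.1,-57],[-25.6,14.1,-57],[-25.6,14.1,-57],[-25.6,14.1,-57],[-25.6,14.1,-57],[-25.6,14.1,-57]])

```text
time: 1.9
tcp_pos: [446.5, -20.6, 253.8]
ee_rot: [2.653, 0.002, 1.401]
ft_force: [-0.8, -0.7, -0.3]
finger_gap: 88.1
grip_force: 0.0
```

```bash
cat > look.py <<'E'
from h import *
import sys,pickle
n=sys.argv[1]
m=camera_model("wrist");a=camera("wrist")
cv2.imwrite(f"pics/{n}.png",a[:,:,::-1]);pickle.dump(m,open(f"pics/{n}.pkl","wb"))
p,R0,s=cur();print(s["time"],p,inS(p),R0.T@toolR(stage()[1]))
E
python3 look.py w1
```

```text
1.95 [446.49983359 -20.3740143  253.74795038] [  0.62283047  -0.92755717 185.12485963] [[ 9.99996842e-01  2.19163166e-04  2.50352898e-03]
 [-2.18696552e-04  9.99999959e-01 -1.86654708e-04]
 [-2.50356978e-03  1.86106606e-04  9.99996849e-01]]
```

View pics/w1.png

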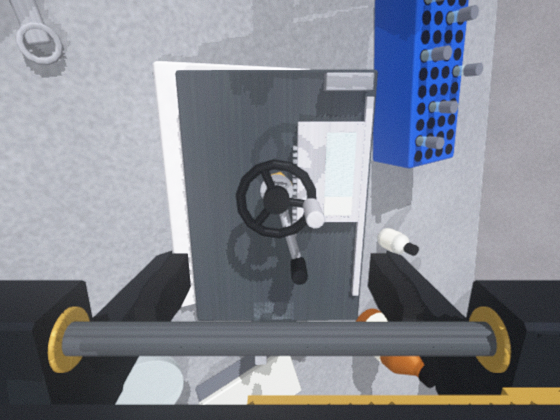

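The wrist picture shows the plate with edges at columns about 177 to 376, the wheel centred near (276,199), the crank handle's top at (315,212), the knob's top near (299,274), and the end stop at (350,82) with the carriage below it.

```bash
cat >> h.py <<'E'
def onS(m,uv,z):
    o,F=stage();c,d=ray("wrist",uv,m);c=F.T@(c-o);d=F.T@d;return c+d*(z-c[2])/d[2]
E
python3 - <<'E'
from h import *
import pickle
m=pickle.load(open("pics/w1.pkl","rb"))
a=cv2.imread("pics/w1.png")
# rim: dark pixels near
g=a.max(2);k=((g<45)*255).astype(np.uint8);k[:140]=0;k[245:]=0;k[:,:225]=0;k[:,330:]=0
c=max(cv2.findContours(k,cv2.RETR_EXTERNAL,cv2.CHAIN_APPROX_NONE)[0],key=cv2.contourArea)
P=np.array([onS(m,q,51)[:2] for q in c[:,0].astype(float)])
(ce,r)=cv2.minEnclosingCircle(P.astype(np.float32));print("rim",ce,r, cv2.fitEllipse(P.astype(np.float32)))
for n,uv,z in(("hub",(277,198),53),("crank",(316,212),87),("knob",(299,273),50.5),("LL",(177,70),0),("UL",(376,70),0),("LR",(197,320),0),("UR",(356,320),0),("stopface",(350,90),8),("carrtop",(330,122),8)):print(n,onS(m,uv,z).round(1))
E
```

```text
rim (-22.292011260986328, 16.85126495361328) 4.715551853179932 ((-22.356014251708984, 17.295053482055664), (2.092113494873047, 8.72262954711914), 140.84033203125)
hub [-0.3  3.  53. ]
crank [28.   2.1 87. ]
knob [ 19.1 -67.2  50.5]
LL [-88.3 105.1   0. ]
UL [ 86.8 105.    0. ]
LR [ -90.3 -153.3    0. ]
UR [  87.2 -153.5    0. ]
stopface [63.3 88.1  8. ]
carrtop [47.1 61.1  8. ]
```

```bash
python3 - <<'E'
from h import *
o,F=stage();o=o+F@[0,2,0];json.dump({"o":o.tolist(),"yaw":-0.168},open("stage.json","w"))
go(o+F@[29,0,74],toolR(F))
E
```

```text
slide [0.0032, 0.0284, 0.1111] twist [0.01, 0.14, -0.01]
```

Emit:
servo_tool(slide=[[0.003,0.028,0.03],[0.003,0.028,0.06],[0.003,0.028,0.06],[0.003,0.028,0.085],[0.003,0.028,0.111],[0.003,0.028,0.111],[0.003,0.028,0.111]], twist=[[0,0,0],[0,0,0],[0,0,0],[0,0,0],[0,0,0],[0,0,0],[0,0,0]], jaw=0)

```text
time: 2.65
tcp_pos: [522.4, -29.6, 168.9]
ee_rot: [2.654, 0.002, 1.403]
ft_force: [0.2, 0.3, -0.3]
finger_gap: 44.1
grip_force: 0.0
```

Emit:
servo_tool(slide=[[0,0,0],[0,0,0],[0,0,0],[0,0,0],[0,0,0]], twist=[[0,0,0],[0,0,0],[0,0,0],[0,0,0],[0,0,0]], jaw=-1, squeeze=15)

```text
time: 3.15
tcp_pos: [521.6, -29.3, 168.2]
ee_rot: [2.656, 0.002, 1.404]
ft_force: [-8.4, 0.7, 4.2]
finger_gap: 13.6
grip_force: 15.0
```

```bash
python3 - <<'E'
from h import *
p,R0,s=cur();print(inS(p),s["ft_force"],s["finger_gap"],s["grip_force"])
E
```

```text
[27.13904995  0.85025666 74.17953143] [-8.44627981  0.74005517  4.20468873] 13.561726142368016 14.993749670684338
```

Emit:
servo_tool(slide=[[0.005,-0.0015,0],[0.0099,-0.0027,0],[0.0145,-0.0049,0],[0.0186,-0.0078,0],[0.0222,-0.0114,0],[0.0251,-0.0155,0],[0.0273,-0.0201,0],[0.0286,-0.025,0],[0.029,-0.03,0],[0.0286,-0.035,0],[0.0273,-0.0399,0],[0.0251,-0.0445,0],[0.0222,-0.0486,0],[0.0186,-0.0522,0],[0.0145,-0.0551,0],[0.0099,-0.0573,0],[0.005,-0.0586,0],[0,-0.059,0],[-0.003,-0.059,0],[-0.003,-0.059,0]], twist=[[0,0,0],[0,0,0],[0,0,0],[0,0,0],[0,0,0],[0,0,0],[0,0,0],[0,0,0],[0,0,0],[0,0,0],[0,0,0],[0,0,0],[0,0,0],[0,0,0],[0,0,0],[0,0,0],[0,0,0],[0,0,0],[0,0,0],[0,0,0]])

```text
time: 5.15
tcp_pos: [484.7, -30.8, 153.7]
ee_rot: [2.617, 0.009, 1.397]
ft_force: [47.7, -14.0, -2.9]
finger_gap: 88.1
grip_force: 20.3
```

```bash
python3 - <<'E'
from h import *
o,F=stage();p,R0,s=cur();print(inS(p),F.T@s["ft_force"],s["moment"],s["finger_gap"],s["grip_force"])
E
```

```text
[-11.56965063  -6.87344489  78.32694301] [ 42.2057887   -5.79886804 -25.7437724 ] [-1.4212578  -4.66180878 -0.55088827] 88.07799369507674 20.337522067129612
```

```bash
python3 look.py w2; python3 - <<'E'
import cv2
from h import *
a=camera("scene")[:,:,::-1]
w=cv2.imread("pics/w2.png")
c=cv2.resize(a[190:290,180:320],(400,286),interpolation=cv2.INTER_CUBIC);d=cv2.resize(w,(400,300))
import numpy as np
cv2.imwrite("pics/c2.png",np.vstack([c,d]))
E
```

```text
5.2 [484.67368395 -30.83209047 153.72536299] [-11.55994138  -6.85531409  78.31996746] [[ 9.99942775e-01  1.20577360e-03  1.06297976e-02]
 [-8.23143486e-04  9.99354072e-01 -3.59271541e-02]
 [-1.06662516e-02  3.59163483e-02  9.99297877e-01]]
```

View pics/c2.png

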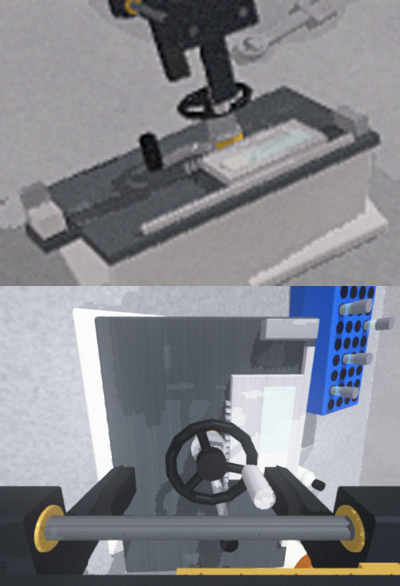

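The pads slipped along the pin and the wheel hardly moved. The pin's top is still at about (264,497) in the composite, pressing on the up-slope finger. I'll relieve that, then re-grip with the closing line tangential and turn the tool with the wheel.

Emit:
servo_tool(slide=[[0.003,0.02,0],[0.003,0.04,0],[0.003,0.055,0],[0.003,0.055,0],[0.003,0.055,-0.03],[0.003,0.055,-0.05],[0.003,0.055,-0.05]], twist=[[0,0,0],[0,0,0],[0,0,0],[0,0,0],[0,0,0],[0,0,0],[0,0,0]], jaw=0.6)

```text
time: 5.95
tcp_pos: [496.2, -25.0, 212.8]
ee_rot: [2.649, 0.003, 1.403]
ft_force: [-0.0, 0.2, -1.0]
finger_gap: 70.5
grip_force: 0.0
```

```bash
python3 look.py w3; python3 - <<'E'
from h import *
import pickle
m=pickle.load(open("pics/w2.pkl","rb"))
for n,uv,z in(("hub",(295,246),53),("crank",(369,295),87)):print(n,onS(m,uv,z).round(1))
m=pickle.load(open("pics/w3.pkl","rb"))
print("exp crank w3",proj("wrist",stage()[0]+stage()[1]@[28,0,87],m))
cv2.imwrite("pics/w3c.png",cv2.imread("pics/w3.png")[140:400,100:460])
print(get_state()["ft_force"])
E
```

```text
6.0 [496.08663701 -25.02110675 211.68679595] [ 24.72854514   0.78222722 124.67041998] [[ 0.99999684 -0.00147732  0.00203339]
 [ 0.0014821   0.99999613 -0.00235441]
 [-0.0020299   0.00235742  0.99999516]]
hub [-1.9  1.9 53. ]
crank [26.6 -5.6 87. ]
exp crank w3 [[282.53701373 252.6347259 ]]
[-0.58842481 -0.69474822 -0.39326947]
```

View pics/w3c.png

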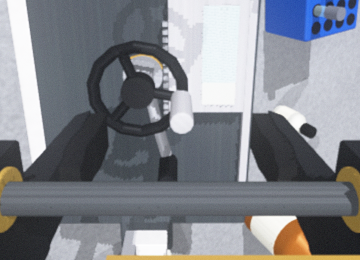

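The crop shows the pin's top at full-picture (282,262), about 12° short of straight up-slope, so the spindle is at about -3.35.

Emit:
servo_tool(slide=[[-0.006,0.003,0],[-0.006,0.003,0],[-0.006,0.003,0],[-0.006,0.003,0],[-0.006,0.003,0],[-0.006,0.003,0],[-0.006,0.003,0],[-0.006,0.003,0],[-0.006,0.003,0],[-0.006,0.003,0],[-0.006,0.003,0],[-0.006,0.003,0],[-0.006,0.003,0],[-0.006,0.003,0.025],[-0.006,0.003,0.05],[-0.006,0.003,0.05],[-0.006,0.003,0.05]], twist=[[0,0,102],[0,0,102],[0,0,102],[0,0,102],[0,0,102],[0,0,102],[0,0,102],[0,0,102],[0,0,102],[0,0,102],[0,0,102],[0,0,102],[0,0,102],[0,0,102],[0,0,102],[0,0,102],[0,0,102]], jaw=0)

```text
time: 7.7
tcp_pos: [520.1, -35.1, 167.3]
ee_rot: [-3.035, -0.475, -0.401]
ft_force: [-0.8, -0.5, -0.5]
finger_gap: 44.3
grip_force: 0.0
```

Emit:
servo_tool(slide=[[0,0,0],[0,0,0],[0,0,0],[0,0,0]], twist=[[0,0,0],[0,0,0],[0,0,0],[0,0,0]], jaw=-1, squeeze=20)

```text
time: 8.1
tcp_pos: [521.2, -35.7, 169.2]
ee_rot: [-3.034, -0.479, -0.402]
ft_force: [-0.5, -3.6, 1.6]
finger_gap: 13.9
grip_force: 1.7
```

```bash
cat > st.py <<'E'
from h import *
o,F=stage();p,R0,s=cur();print(s["time"],"S",inS(p).round(1),"fS",(F.T@s["ft_force"]).round(1),"gap",s["finger_gap"],s["grip_force"],"q6",s["q"][5].round(2))
r=F.T@R0;print("x_t angle",np.degrees(np.arctan2(r[1,0],r[0,0])).round(1))
E
python3 st.py
```

```text
8.1 S [28.2 -5.6 74.7] fS [ 0.8 -3.7  1.3] gap 13.925991089424453 1.7085371841676533 q6 1.51
x_t angle -11.9
```

Emit:
servo_tool(slide=[[-0.0003,-0.004,0],[-0.0011,-0.008,0],[-0.0025,-0.0118,0],[-0.0044,-0.0154,0],[-0.0068,-0.0186,0],[-0.0096,-0.0216,0],[-0.0128,-0.024,0],[-0.0163,-0.0261,0],[-0.02,-0.0276,0],[-0.024,-0.0286,0],[-0.028,-0.029,0],[-0.032,-0.0288,0],[-0.036,-0.0281,0],[-0.0399,-0.0269,0],[-0.0435,-0.0251,0],[-0.0469,-0.0229,0],[-0.0499,-0.0201,0],[-0.0525,-0.017,0],[-0.0546,-0.0136,0],[-0.0563,-0.0099,0]], twist=[[0,0,-8],[0,0,-16],[0,0,-24],[0,0,-32],[0,0,-40],[0,0,-48],[0,0,-56],[0,0,-64],[0,0,-72],[0,0,-80],[0,0,-88],[0,0,-96],[0,0,-104],[0,0,-112],[0,0,-120],[0,0,-128],[0,0,-136],[0,0,-144],[0,0,-152],[0,0,-160]])

```text
time: 10.1
tcp_pos: [477.2, -6.1, 143.2]
ee_rot: [2.872, 0.41, 2.366]
ft_force: [-10.5, 0.5, 8.9]
finger_gap: 13.0
grip_force: 20.0
```

```bash
python3 st.py
```

```text
10.1 S [-26.7  16.2  74.4] fS [-5.1 -1.3 12.7] gap 12.996918515170407 19.99160754494369 q6 -1.24
x_t angle 148.4
```

Emit:
servo_tool(slide=[[-0.0003,-0.004,0],[-0.0011,-0.008,0],[-0.0025,-0.0118,0],[-0.0044,-0.0154,0],[-0.0054,-0.017,0],[-0.0054,-0.017,0]], twist=[[0,0,-8],[0,0,-16],[0,0,-24],[0,0,-31],[0,0,-34],[0,0,-34]])

```text
time: 10.7
tcp_pos: [469.7, -22.4, 140.6]
ee_rot: [-3.12, 0.484, 3.017]
ft_force: [-16.5, 1.1, 12.0]
finger_gap: 13.0
grip_force: 20.0
```

```bash
python3 st.py
```

```text
10.7 S [-32.   -1.   74.3] fS [-8.9 -1.7 18.3] gap 13.013525098009842 19.999186797067523 q6 -1.92
x_t angle -177.8
```

Emit:
servo_tool(slide=[[0.001,-0.002,-0.003],[0.001,-0.004,-0.004],[0.001,-0.006,-0.004],[0.001,-0.006,-0.004]], twist=[[0,0,-4],[0,0,-6],[0,0,-6],[0,0,-6]])

```text
time: 11.1
tcp_pos: [466.8, -23.4, 142.7]
ee_rot: [-3.077, 0.48, 3.129]
ft_force: [21.2, 32.6, -14.1]
finger_gap: 13.4
grip_force: 20.1
```

```bash
python3 st.py
```

```text
11.1 S [-33.4  -2.5  77.5] fS [  7.   35.7 -19.7] gap 13.369650351963825 20.05667980760336 q6 -2.05
x_t angle -172.1
```

Solid at the stop (36 N tangential). I'll release and rise to the look pose.

Emit:
servo_tool(slide=[[0,0,0],[0,0,0],[0,0,0],[0,0,-0.04],[-0.01,0,-0.08],[-0.03,0,-0.11],[-0.03,0,-0.11],[-0.03,0,-0.11],[-0.03,0,-0.11],[-0.03,0,-0.11],[-0.03,0,-0.11],[-0.03,0,-0.11],[-0.03,0,-0.11],[-0.03,0,-0.11],[-0.03,0,-0.11],[-0.03,0,-0.11],[-0.03,0,-0.11],[-0.03,0,-0.11]], twist=[[0,0,0],[0,0,0],[0,0,0],[0,0,0],[0,0,98],[0,0,98],[0,0,98],[0,0,98],[0,0,98],[0,0,98],[0,0,98],[0,0,98],[0,0,98],[0,0,98],[0,0,98],[0,0,98],[0,0,98],[0,0,98]], jaw=0.1)

```text
time: 12.9
tcp_pos: [443.8, -20.2, 255.9]
ee_rot: [2.652, 0.003, 1.404]
ft_force: [-1.1, -0.8, 0.7]
finger_gap: 48.7
grip_force: 0.0
```

```bash
python3 st.py; python3 look.py w4
```

```text
12.9 S [ -0.7  -3.2 188.3] fS [-0.5 -1.   1.1] gap 48.676006919026776 0.0 q6 -0.27
x_t angle 90.2
12.95 [443.77019611 -20.12108492 255.83827957] [ -0.80935656  -3.13461373 188.25381122] [[ 9.99994510e-01 -2.59145989e-03  2.06521570e-03]
 [ 2.59244004e-03  9.99996528e-01 -4.72062331e-04]
 [-2.06398520e-03  4.77413687e-04  9.99997756e-01]]
```

View pics/w4.png

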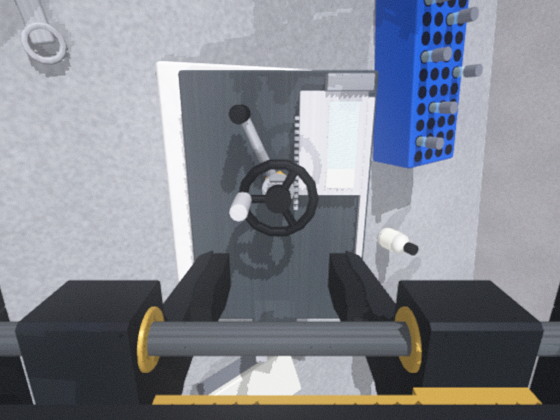

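The carriage now touches the end stop (row 90); the pin stands down-slope with its top at about (239,209), the hub is at (277,198) and the knob's top at (239,114).

```bash
python3 - <<'E'
from h import *
import pickle
m=pickle.load(open("pics/w4.pkl","rb"))
for n,uv,z in(("hub",(277.5,198),53),("rimC",(277.5,197.5),51),("crank",(238,211),87),("knob",(239,114),50.5),("LL",(178.5,71),0),("UL",(377,71),0),("stopface",(350,91),8)):print(n,onS(m,uv,z).round(1))
p,R0,s=cur()
Y=0.535;x=np.array([np.cos(Y),np.sin(Y),0]);z=np.array([0,0,-1.]);Rt=np.c_[x,np.cross(z,x),z]
go([450,345,200],Rt)
E
```

```text
hub [-1.3  0.2 53. ]
rimC [-1.3  0.  51. ]
crank [-30.1  -0.2  87. ]
knob [-31.3  67.1  50.5]
LL [-89.7 102.3  -0. ]
UL [ 87.  102.8   0. ]
stopface [62.4 85.7  8. ]
slide [0.3613, -0.0738, 0.0227] twist [26.3, -12.01, 48.82]
```

Emit:
servo_tool(slide=[[0.361,-0.074,0.023],[0.361,-0.074,0.023],[0.361,-0.074,0.023],[0.361,-0.074,0.023],[0.361,-0.074,0.023],[0.361,-0.074,0.023],[0.361,-0.074,0.023],[0.361,-0.074,0.023],[0.361,-0.074,0.023],[0.361,-0.074,0.023],[0.361,-0.074,0.023],[0.361,-0.074,0.023]], twist=[[26.3,-12,48.8],[26.3,-12,48.8],[26.3,-12,48.8],[26.3,-12,48.8],[26.3,-12,48.8],[26.3,-12,48.8],[26.3,-12,48.8],[26.3,-12,48.8],[26.3,-12,48.8],[26.3,-12,48.8],[26.3,-12,48.8],[26.3,-12,48.8]])

```text
time: 14.15
tcp_pos: [450.2, 344.3, 199.8]
ee_rot: [-3.141, -0.0, 0.535]
ft_force: [-0.7, -0.6, 0.6]
finger_gap: 48.6
grip_force: 0.0
```

```bash
python3 - <<'E'
from h import *
o,F=stage();o=o+F@[-1.5,-0.8,0.8];json.dump({"o":o.tolist(),"yaw":-0.168},open("stage.json","w"));print(o)
E
python3 look.py w5; python3 st.py
```

```text
[530.32458838 -32.4326364   90.00215073]
14.2 [450.38115775 344.06126805 200.10471886] [-73.48702966 357.82589871 163.77261794] [[ 0.6456363   0.67459628  0.35787375]
 [-0.76364454  0.56980235  0.30359893]
 [ 0.0008894  -0.46930283  0.88303684]]
14.2 S [-73.5 357.8 163.8] fS [-1.1 -0.8 -0.4] gap 48.68462503011611 0.0 q6 1.48
x_t angle 43.7
```

View pics/w5.png

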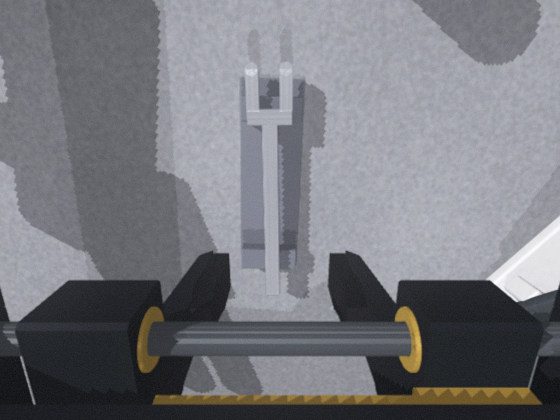

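The spanner lies with its prong tips at (251,68) and (287,68), its handle running from (270,124) to its tail at (272,294).

```bash
python3 - <<'E'
from h import *
import pickle
m=pickle.load(open("pics/w5.pkl","rb"))
P={n:onz("wrist",uv,30,m) for n,uv in dict(t1=(251,67),t2=(287,67),headL=(247,124),headR=(292,124),hn=(270,124),tail=(272,294)).items()}
tip=(P["t1"]+P["t2"])/2;d=tip-P["tail"];print(np.linalg.norm(d),"w",np.linalg.norm(P["headL"]-P["headR"]))
h=P["hn"]-P["tail"];print("handle",np.linalg.norm(h))
Y=np.arctan2(d[1],d[0]);print(Y,np.arctan2(h[1],h[0]))
x=np.array([np.cos(Y),np.sin(Y),0]);z=np.array([0,0,-1.])
org=((tip-105*x)+(P["tail"]+116*x))/2;print(org)
g=org+12*x;g[2]=25
go(g,np.c_[x,np.cross(z,x),z])
E
```

```text
216.59249159248188 w 39.527681133041035
handle 170.31207951676265
0.5399304248246359 0.5386567024341992
[450.64108653 353.59514029  30.        ]
slide [0.0169, -0.0081, 0.1751] twist [-0.03, -0.04, -0.35]
```

Emit:
servo_tool(slide=[[0.017,-0.008,0.05],[0.017,-0.008,0.1],[0.017,-0.008,0.14],[0.017,-0.008,0.176],[0.017,-0.008,0.176],[0.017,-0.008,0.176]], twist=[[0,0,-0.4],[0,0,-0.4],[0,0,-0.4],[0,0,-0.4],[0,0,-0.4],[0,0,-0.4]])

```text
time: 14.8
tcp_pos: [461.6, 359.7, 24.3]
ee_rot: [-3.141, -0.001, 0.54]
ft_force: [-1.0, -0.4, 0.6]
finger_gap: 48.3
grip_force: 0.0
```

Emit:
servo_tool(slide=[[0,0,0],[0,0,0],[0,0,0],[0,0,0],[0,0,0],[0,0,0]], twist=[[0,0,0],[0,0,0],[0,0,0],[0,0,0],[0,0,0],[0,0,0]], jaw=-1, squeeze=40)

```text
time: 15.4
tcp_pos: [460.8, 360.7, 24.1]
ee_rot: [-3.141, -0.001, 0.542]
ft_force: [-0.2, -2.1, 2.2]
finger_gap: 13.4
grip_force: 40.0
```

Emit:
servo_tool(slide=[[0,0,-0.03],[0,0,-0.08],[0,0,-0.13],[0,0,-0.18],[0,0,-0.2],[0,0,-0.2]], twist=[[0,0,0],[0,0,0],[0,0,0],[0,0,0],[0,0,0],[0,0,0]])

```text
time: 16.0
tcp_pos: [462.4, 361.7, 227.7]
ee_rot: [-3.141, -0.008, 0.542]
ft_force: [0.8, -0.6, -3.1]
finger_gap: 13.4
grip_force: 40.0
```

```bash
python3 st.py; python3 look.py w6; python3 - <<'E'
from h import *
o,F=stage()
# grasp at spanner x=12 -> slope y = jaw_y -73 ; TCP z = 22+... 
go(o+F@[0,-73-70,120],toolR(F))
E
```

```text
16.0 S [-52.7 377.2 184. ] fS [-0.6 -0.5 -3.2] gap 13.370921651796813 39.99841086566448 q6 1.49
x_t angle 44.1
16.05 [461.01226175 360.85511892 224.5234195 ] [-55.24800783 376.16094749 181.73064704] [[ 0.65141198  0.67112925  0.35390389]
 [-0.75872042  0.57472887  0.30664318]
 [ 0.00239842 -0.46826515  0.88358474]]
slide [-0.2793, 0.4446, 0.0274] twist [-26.22, 11.89, -48.38]
```

```bash
python3 - <<'E'
from h import *
o,F=stage()
go(o+F@[0.3,-135,140],toolR(F))
E
```

```text
slide [-0.2809, 0.4325, 0.0096] twist [-26.22, 11.89, -48.38]
```

Emit:
servo_tool(slide=[[-0.02,0.03,0.001],[-0.05,0.075,0.002],[-0.281,0.4325,0.01],[-0.281,0.4325,0.01],[-0.281,0.4325,0.01],[-0.281,0.4325,0.01],[-0.281,0.4325,0.01],[-0.281,0.4325,0.01],[-0.281,0.4325,0.01],[-0.281,0.4325,0.01],[-0.281,0.4325,0.01],[-0.281,0.4325,0.01],[-0.281,0.4325,0.01],[-0.281,0.4325,0.01],[-0.281,0.4325,0.01],[-0.281,0.4325,0.01],[-0.281,0.4325,0.01],[-0.281,0.4325,0.01]], twist=[[-3,1,-6],[-7,3,-12],[-26.2,11.9,-48.4],[-26.2,11.9,-48.4],[-26.2,11.9,-48.4],[-26.2,11.9,-48.4],[-26.2,11.9,-48.4],[-26.2,11.9,-48.4],[-26.2,11.9,-48.4],[-26.2,11.9,-48.4],[-26.2,11.9,-48.4],[-26.2,11.9,-48.4],[-26.2,11.9,-48.4],[-26.2,11.9,-48.4],[-26.2,11.9,-48.4],[-26.2,11.9,-48.4],[-26.2,11.9,-48.4],[-26.2,11.9,-48.4]])

```text
time: 17.85
tcp_pos: [443.0, -153.7, 213.3]
ee_rot: [2.655, 0.001, 1.405]
ft_force: [0.5, 0.1, -3.1]
finger_gap: 13.4
grip_force: 40.0
```

```bash
python3 st.py; python3 look.py w7; python3 - <<'E'
from h import *
o,F=stage()
go(o+F@[0.3,-135,31],toolR(F))
E
```

```text
17.85 S [  -0.2 -134.2  139.7] fS [-1.   0.2 -2.9] gap 13.352289860444474 39.99822422862053 q6 -0.78
x_t angle 90.2
17.9 [ 443.01649365 -153.98528079  213.35803402] [  -0.14523727 -134.44018425  139.78640301] [[ 9.99997016e-01 -2.43092451e-03  2.40206342e-04]
 [ 2.43051112e-03  9.99995590e-01  1.70650815e-03]
 [-2.44353675e-04 -1.70591924e-03  9.99998515e-01]]
slide [-0.0005, 0.0006, 0.1088] twist [-0.1, 0.01, 0.14]
```

View pics/w7.png

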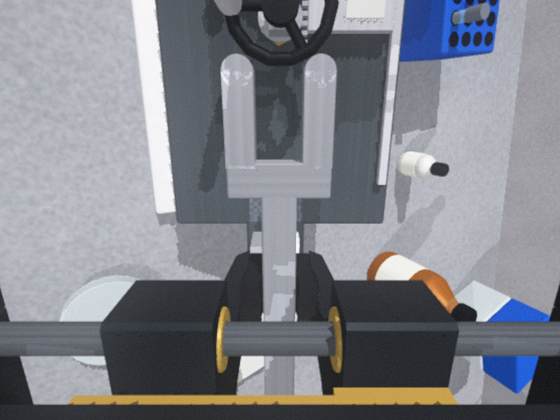

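The picture shows the spanner in hand with its gap between columns 254 and 304, gap bottom at row 162, prong tips at row 57, and the wheel above it centred near column 281.

```bash
python3 - <<'E'
from h import *
import pickle
m=pickle.load(open("pics/w7.pkl","rb"))
for n,uv,z in(("tip1",(237,54),145.7),("tip2",(321,54),145.7),("gapbot",(279,162),145.7),("gapmid",(279,90),145.7),("hn",(279.5,196),145.7),("rimR",(225,15),51),("rimL",(337,15),51),("rimlow",(281,64),51),("hub",(281,8),53),("plateLR",(177,222),0),("plateUR",(384,221),0)):print(n,onS(m,uv,z).round(1))
E
```

```text
tip1 [-14.3 -40.  145.7]
tip2 [ 14.4 -40.  145.7]
gapbot [  0.2 -77.  145.7]
gapmid [ 1.000e-01 -5.160e+01  1.457e+02]
hn [  0.4 -90.1 145.7]
rimR [-31.7  -6.6  51. ]
rimL [33.7 -6.5 51. ]
rimlow [  1.1 -32.9  51. ]
hub [ 1.  -3.4 53. ]
plateLR [ -88.  -153.5    0. ]
plateUR [  90.7 -152.1    0. ]
```

Emit:
servo_tool(slide=[[0,0.001,0.04],[0,0.001,0.08],[0,0.001,0.1],[0,0.001,0.109],[0,0.001,0.109],[0,0.001,0.109]], twist=[[0,0,0.1],[0,0,0.1],[0,0,0.1],[0,0,0.1],[0,0,0.1],[0,0,0.1]])

```text
time: 18.5
tcp_pos: [494.2, -163.7, 118.3]
ee_rot: [2.654, 0.001, 1.402]
ft_force: [-0.5, 1.2, -3.6]
finger_gap: 12.9
grip_force: 40.0
```

```bash
python3 st.py
```

```text
18.5 S [   1.2 -135.5   31.3] fS [-2.3  1.1 -2.9] gap 12.867726005025018 39.99826356768608 q6 -0.86
x_t angle 90.0
```

Emit:
servo_tool(slide=[[0.01,0,0],[0.02,0,0],[0.027,0,0],[0.033,0,0],[0.039,0,0],[0.044,0,0],[0.044,0,0]], twist=[[0,0,0],[0,0,0],[0,0,0],[0,0,0],[0,0,0],[0,0,0],[0,0,0]])

```text
time: 19.2
tcp_pos: [501.3, -119.7, 117.4]
ee_rot: [2.655, 0.0, 1.402]
ft_force: [0.1, 0.6, -2.2]
finger_gap: 12.8
grip_force: 40.0
```

```bash
python3 st.py
```

```text
19.2 S [  0.5 -90.8  30.8] fS [-1.1  0.6 -1.9] gap 12.809910947462756 39.99844841659069 q6 -0.7
x_t angle 90.0
```

Emit:
servo_tool(slide=[[0.006,0,0],[0.011,0,0],[0.015,0,0],[0.019,0,0],[0.019,0,0]], twist=[[0,0,0],[0,0,0],[0,0,0],[0,0,0],[0,0,0]])

```text
time: 19.7
tcp_pos: [504.5, -100.9, 117.3]
ee_rot: [2.655, 0.0, 1.402]
ft_force: [0.9, -0.4, -3.1]
finger_gap: 13.2
grip_force: 40.0
```

```bash
python3 st.py
```

```text
19.7 S [  0.4 -71.9  30.7] fS [-0.6 -0.3 -3.2] gap 13.22305884675765 39.998440369963646 q6 -0.63
x_t angle 90.0
```

Emit:
servo_tool(slide=[[0,0,0.003],[0,0,0.006],[0,0,0.008],[0,0,0.009],[0,0,0.009]], twist=[[0,0,0],[0,0,0],[0,0,0],[0,0,0],[0,0,0]])

```text
time: 20.2
tcp_pos: [508.3, -102.3, 110.1]
ee_rot: [2.655, 0.001, 1.402]
ft_force: [-19.7, 2.6, 20.1]
finger_gap: 13.3
grip_force: 40.0
```

```bash
python3 st.py
```

```text
20.2 S [  0.6 -72.6  22.4] fS [-8.1 -0.7 27.1] gap 13.254957322380005 40.00056870281696 q6 -0.64
x_t angle 90.0
```

Emit:
servo_tool(slide=[[0,-0.001,-0.001],[0,-0.002,-0.0015],[0,-0.003,-0.0015],[0,-0.003,-0.0015]], twist=[[0,0,0.7],[0,0,1.4],[0,0,2],[0,0,2]])

```text
time: 20.6
tcp_pos: [505.6, -101.9, 109.5]
ee_rot: [2.654, -0.016, 1.37]
ft_force: [-1.2, -0.8, -0.8]
finger_gap: 13.1
grip_force: 40.1
```

```bash
python3 st.py
```

```text
20.6 S [ -2.1 -72.6  23.2] fS [-1.3 -1.  -0.2] gap 13.064732071215294 40.0871367752552 q6 -0.61
x_t angle 87.9
```

Emit:
servo_tool(slide=[[0,0,0],[0,0,0],[0,0,0],[0,0,-0.01],[0,0,-0.03],[0,0,-0.07],[0,0,-0.11],[0,0,-0.14],[0,0,-0.14]], twist=[[0,0,0],[0,0,0],[0,0,0],[0,0,0],[0,0,0],[0,0,0],[0,0,0],[0,0,0],[0,0,0]], jaw=-0.25)

```text
time: 21.5
tcp_pos: [442.0, -91.6, 237.8]
ee_rot: [2.647, -0.012, 1.37]
ft_force: [0.9, -0.9, 0.3]
finger_gap: 33.1
grip_force: 0.0
```

```bash
python3 st.py;python3 look.py w8; python3 - <<'E'
from h import *
o,F=stage()
go(o+F@[-29.8,67.9,130],toolR(F))
E
```

```text
21.5 S [  1.2 -73.2 166.8] fS [ 1.1 -0.7 -0.2] gap 33.076903615240916 0.0 q6 -0.52
x_t angle 88.0
21.55 [441.66389921 -91.38391932 235.51468415] [-1.63141704e-01 -7.29463458e+01  1.64889881e+02] [[ 0.99937555  0.03518076  0.00329095]
 [-0.0351684   0.99937439 -0.00374211]
 [-0.00342054  0.00362403  0.99998758]]
slide [0.1398, -0.0347, 0.0343] twist [0.21, 0.19, -2.02]
```

Emit:
servo_tool(slide=[[0.05,-0.012,0.0],[0.1,-0.025,0.0],[0.14,-0.035,0.03],[0.14,-0.035,0.034],[0.14,-0.035,0.07],[0.14,-0.035,0.1],[0.14,-0.035,0.122],[0.14,-0.035,0.122],[0.14,-0.035,0.122]], twist=[[0,0,-2],[0,0,-2],[0,0,-2],[0,0,-2],[0,0,-2],[0,0,-2],[0,0,-2],[0,0,-2],[0,0,-2]])

```text
time: 22.45
tcp_pos: [493.7, 43.0, 109.8]
ee_rot: [2.658, 0.001, 1.401]
ft_force: [0.0, 0.4, 0.8]
finger_gap: 32.9
grip_force: 0.0
```

Emit:
servo_tool(slide=[[0,0,0],[0,0,0],[0,0,0],[0,0,0]], twist=[[0,0,0],[0,0,0],[0,0,0],[0,0,0]], jaw=-1, squeeze=25)

```text
time: 22.85
tcp_pos: [495.2, 43.2, 112.3]
ee_rot: [2.652, 0.0, 1.402]
ft_force: [-1.2, 0.0, 4.1]
finger_gap: 13.9
grip_force: 25.0
```

```bash
python3 st.py
```

```text
22.85 S [-31.3  68.7  41.9] fS [ 0.9 -0.2  4.2] gap 13.892156152975911 24.999867640435696 q6 0.05
x_t angle 89.9
```

Emit:
servo_tool(slide=[[0.0016,0.004,0],[0.0031,0.0081,0],[0.0045,0.0132,0],[0.0057,0.0183,0],[0.0063,0.0235,0],[0.0068,0.0287,0],[0.0067,0.034,0],[0.0064,0.0391,0],[0.0056,0.0443,0],[0.0046,0.0494,0],[0.003,0.0544,0],[0.0013,0.0594,0],[0.0013,0.0594,0]], twist=[[0,0,0],[0,0,0],[0,0,0],[0,0,0],[0,0,0],[0,0,0],[0,0,0],[0,0,0],[0,0,0],[0,0,0],[0,0,0],[0,0,0],[0,0,0]])

```text
time: 24.15
tcp_pos: [545.6, 36.5, 138.4]
ee_rot: [2.657, -0.001, 1.401]
ft_force: [-4.1, 3.0, 1.5]
finger_gap: 14.2
grip_force: 25.0
```

```bash
python3 st.py
```

```text
24.15 S [25.9 70.5 41. ] fS [-3.3  2.3  3.5] gap 14.189186685385318 24.995488403365016 q6 0.04
x_t angle 89.9
```

Emit:
servo_tool(slide=[[-0.0016,0.0036,0],[-0.0033,0.0071,0],[-0.0053,0.0105,0],[-0.0073,0.0138,0],[-0.0088,0.016,0],[-0.0088,0.016,0]], twist=[[0,0,0],[0,0,0],[0,0,0],[0,0,0],[0,0,0],[0,0,0]])

```text
time: 24.75
tcp_pos: [557.6, 25.7, 145.4]
ee_rot: [2.659, -0.001, 1.401]
ft_force: [-4.4, 4.0, 0.6]
finger_gap: 14.2
grip_force: 25.3
```

```bash
python3 st.py
```

```text
24.75 S [41.1 61.8 40.9] fS [-4.1  3.2  2.9] gap 14.203327564038085 25.320066651329398 q6 0.0
x_t angle 89.9
```

Emit:
servo_tool(slide=[[-0.0016,0.002,0],[-0.0032,0.0041,0],[-0.005,0.006,0],[-0.0067,0.008,0],[-0.0067,0.008,0]], twist=[[0,0,0],[0,0,0],[0,0,0],[0,0,0],[0,0,0]])

```text
time: 25.25
tcp_pos: [563.2, 18.1, 149.1]
ee_rot: [2.659, -0.001, 1.401]
ft_force: [-5.5, 4.4, 1.4]
finger_gap: 14.3
grip_force: 26.4
```

```bash
python3 st.py
```

```text
25.25 S [48.9 55.3 40.9] fS [-4.8  3.4  4.2] gap 14.337476785902098 26.379837887361646 q6 -0.02
x_t angle 89.9
```

The knob is already past 59°, so the spindle may be turning along with it. I'll use the last picture for a composite check.

```bash
python3 look.py w9; python3 - <<'E'
from h import *
a=camera("scene")[:,:,::-1];b=camera("side")[:,:,::-1];w=cv2.imread("pics/w9.png");w8=cv2.imread("pics/w8.png")
f=lambda i,x,y,ww,h:cv2.resize(np.ascontiguousarray(i[y:y+h,x:x+ww]),(400,300),interpolation=cv2.INTER_CUBIC)
cv2.imwrite("pics/c3.png",np.vstack([np.hstack([f(a,180,205,140,105),f(b,255,150,120,90)]),np.hstack([f(w,0,0,560,420),f(w8,0,0,560,420)])]))
E
```

```text
25.3 [563.23585842  18.12613402 149.08517918] [48.92319586 55.35008279 40.90274386] [[ 9.99998555e-01  1.64536471e-03 -4.27831637e-04]
 [-1.64276613e-03  9.99980621e-01  6.00486670e-03]
 [ 4.37703542e-04 -6.00415519e-03  9.99981879e-01]]
```

View pics/c3.png

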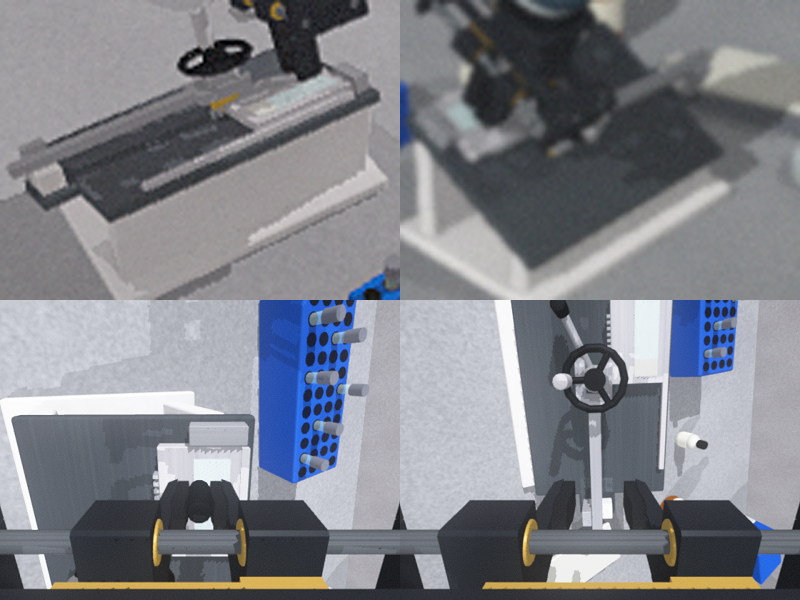

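The spanner is on the flats under the wheel and its handle runs straight to the lug. At the end stop (wrist part, about (218,446)) the carriage shows at most a sliver of gap, so the spindle took up its play. I'll tighten further, then wind the wheel back to the stop.

Emit:
servo_tool(slide=[[-0.0019,0.0018,0],[-0.0038,0.0036,0],[-0.0058,0.0054,0],[-0.0078,0.007,0],[-0.0078,0.007,0]], twist=[[0,0,0],[0,0,0],[0,0,0],[0,0,0],[0,0,0]])

```text
time: 25.9
tcp_pos: [566.6, 11.8, 151.5]
ee_rot: [2.663, -0.004, 1.403]
ft_force: [-10.3, 18.4, 6.1]
finger_gap: 14.2
grip_force: 34.2
```

```bash
python3 st.py
```

```text
25.9 S [53.9 49.6 40.9] fS [-8.8 16.4 11.6] gap 14.169232579594917 34.2304846085608 q6 -0.05
x_t angle 89.9
```

Emit:
servo_tool(slide=[[-0.0015,0.002,0],[-0.003,0.004,0],[-0.003,0.004,0],[-0.003,0.004,0]], twist=[[0,0,0],[0,0,0],[0,0,0],[0,0,0]])

```text
time: 26.3
tcp_pos: [567.9, 9.6, 152.1]
ee_rot: [2.667, -0.005, 1.404]
ft_force: [-16.4, 22.7, 10.0]
finger_gap: 14.3
grip_force: 32.0
```

```bash
python3 st.py; python3 look.py w10
```

```text
26.3 S [55.7 47.7 40.7] fS [-13.   19.6  18.2] gap 14.309873623125304 31.973447618074715 q6 -0.06
x_t angle 89.9
26.35 [567.9349742    9.59355549 152.11242783] [55.69479819 47.72337617 40.7307902 ] [[ 0.99998631  0.00156151 -0.00499477]
 [-0.00149198  0.99990235  0.01389446]
 [ 0.00501598 -0.01388681  0.99989099]]
```

```bash
python3 - <<'E'
from h import *
import pickle
for n in("w4","w9","w10"):
    m=pickle.load(open(f"pics/{n}.pkl","rb"));a=cv2.imread(f"pics/{n}.png").max(2).astype(int)
    u,v=proj("wrist",stage()[0]+stage()[1]@[50,87,8],m)[0];u=int(u);v=int(v);print(n,u,v,"mm/px",(onS(m,(u,v),8)-onS(m,(u,v+1),8))[1].round(2))
    for du in(0,10,20):
        print(a[v-14:v+14,u+du].tolist())
E
```

```text
w4 334 90 mm/px 0.83
[202, 194, 188, 188, 190, 188, 191, 190, 189, 189, 191, 194, 214, 200, 164, 168, 195, 194, 208, 228, 236, 236, 236, 236, 234, 238, 245, 245]
[189, 192, 191, 193, 194, 189, 190, 188, 188, 186, 187, 184, 188, 177, 145, 156, 169, 169, 171, 171, 172, 175, 194, 218, 223, 231, 243, 240]
[195, 189, 189, 188, 190, 192, 189, 189, 189, 191, 183, 185, 182, 176, 146, 160, 167, 172, 176, 190, 194, 203, 221, 224, 224, 232, 242, 242]
w9 280 199 mm/px 0.53
[194, 195, 197, 200, 200, 192, 198, 192, 194, 194, 192, 195, 191, 194, 194, 192, 194, 189, 179, 154, 159, 168, 170, 190, 218, 224, 222, 218]
[190, 196, 196, 197, 197, 195, 194, 196, 197, 190, 193, 192, 192, 190, 192, 187, 192, 192, 179, 151, 166, 187, 193, 171, 170, 171, 173, 185]
[193, 196, 196, 198, 198, 192, 197, 194, 193, 193, 191, 195, 194, 196, 188, 193, 194, 189, 175, 153, 168, 189, 206, 199, 172, 170, 183, 211]
w10 267 185 mm/px 0.52
[201, 198, 202, 201, 199, 200, 197, 201, 197, 199, 199, 198, 195, 193, 198, 199, 195, 176, 151, 157, 159, 167, 186, 201, 211, 225, 227, 228]
[199, 202, 203, 201, 199, 200, 199, 201, 197, 197, 197, 197, 198, 191, 195, 195, 195, 176, 154, 161, 162, 164, 175, 178, 178, 177, 180, 189]
[202, 199, 201, 201, 199, 195, 202, 197, 195, 197, 196, 195, 195, 194, 198, 196, 193, 177, 155, 164, 167, 170, 174, 175, 179, 179, 192, 215]
```

Emit:
servo_tool(slide=[[0.003,-0.004,0],[0.003,-0.004,0],[0.003,-0.004,0],[0.003,-0.004,0],[0.003,-0.004,-0.03],[0.003,-0.004,-0.07],[-0.02,-0.02,-0.12],[-0.045,-0.045,-0.145],[-0.045,-0.045,-0.145],[-0.045,-0.045,-0.145]], twist=[[0,0,0],[0,0,0],[0,0,0],[0,0,0],[0,0,0],[0,0,0],[0,0,0],[0,0,0],[0,0,0],[0,0,0]], jaw=-0.3)

```text
time: 27.35
tcp_pos: [459.1, -22.6, 263.9]
ee_rot: [2.651, 0.001, 1.399]
ft_force: [-0.4, -0.1, -0.9]
finger_gap: 31.1
grip_force: 0.0
```

```bash
python3 st.py; python3 look.py w11; cat > meas.py <<'E'
from h import *
import pickle,sys
n=sys.argv[1]
m=pickle.load(open(f"pics/{n}.pkl","rb"));a=cv2.imread(f"pics/{n}.png")
o,F=stage();g=a.max(2)
pw=lambda P:proj("wrist",o+F@np.array(P,float),m)[0]
for th in(35,45,52,59): print("knob exp",th,pw([75*np.cos(np.radians(th)),75*np.sin(np.radians(th)),50.5]).round())
print("crank exp",pw([-29,0,87]).round(),"hub",pw([0,0,53]).round())
L,S=None,None
for nm,mask in(("dark",g<70),("bright",(a.min(2)>200))):
    k=cv2.connectedComponentsWithStats(mask.astype(np.uint8))
    for i in range(1,k[0]):
        x,y,w,h,A=k[2][i]
        if 60<A<6000 and y<290 and 150<x<420: print(nm,k[2][i].tolist(),k[3][i].round(1))
E
python3 meas.py w11
```

```text
27.35 S [ 18.2  -2.2 187.3] fS [-0.8 -0.2 -0.6] gap 31.08202079834956 0.0 q6 -0.25
x_t angle 89.8
27.4 [459.18044718 -22.04759283 262.58149635] [ 17.55569966  -1.65723758 186.12366713] [[ 9.99995892e-01  2.16745721e-03  1.87582898e-03]
 [-2.16932823e-03  9.99997151e-01  9.95979281e-04]
 [-1.87366489e-03 -1.00004448e-03  9.99997745e-01]]
knob exp 35 [332. 147.]
knob exp 45 [322. 134.]
knob exp 52 [313. 126.]
knob exp 59 [304. 119.]
crank exp [213. 213.] hub [256. 200.]
dark [407, 11, 7, 14, 80] [410.   17.5]
dark [419, 12, 7, 12, 67] [422.2  17.6]
dark [406, 31, 7, 12, 71] [409.1  36.4]
dark [418, 31, 7, 12, 62] [421.1  36.5]
dark [405, 68, 7, 12, 61] [407.6  73.4]
dark [220, 159, 77, 77, 2449] [259.1 198.3]
dark [393, 242, 13, 11, 99] [399.1 247.4]
bright [279, 93, 75, 166, 5770] [321.2 144.8]
bright [274, 181, 12, 14, 100] [279.7 188.6]
bright [206, 187, 22, 27, 351] [215.9 200.6]
bright [368, 227, 30, 24, 477] [381.9 237.6]
bright [252, 256, 12, 54, 189] [256.5 273.2]
```

```bash
sed -i 's/g<70/g<95/' meas.py; for n in w4 w11; do echo $n; python3 meas.py $n | grep -v "^bright \[[3]"; done
```

```text
w4
knob exp 35 [354. 147.]
knob exp 45 [345. 134.]
knob exp 52 [336. 126.]
knob exp 59 [327. 119.]
crank exp [237. 212.] hub [277. 199.]
dark [419, 86, 7, 12, 69] [422.   91.8]
dark [228, 97, 30, 28, 454] [241.3 112.4]
dark [418, 104, 7, 11, 61] [420.9 108.7]
dark [257, 127, 15, 24, 88] [264.9 138.3]
dark [404, 243, 14, 12, 125] [410.5 248.4]
bright [155, 61, 148, 220, 4748] [180.8 149.6]
bright [298, 179, 9, 15, 81] [302.  186.9]
bright [230, 193, 19, 28, 332] [239.3 207.7]
w11
knob exp 35 [332. 147.]
knob exp 45 [322. 134.]
knob exp 52 [313. 126.]
knob exp 59 [304. 119.]
crank exp [213. 213.] hub [256. 200.]
dark [406, 11, 9, 14, 97] [410.1  17.5]
dark [419, 12, 8, 13, 78] [422.2  17.5]
dark [406, 30, 8, 14, 86] [409.3  36.7]
dark [418, 31, 8, 12, 76] [421.2  36.5]
dark [416, 67, 7, 11, 62] [419.1  72.2]
dark [404, 68, 8, 12, 75] [407.6  73.4]
dark [404, 85, 7, 12, 68] [406.9  90.6]
dark [307, 120, 20, 19, 278] [316.8 129.2]
dark [393, 242, 13, 12, 117] [399.1 247.3]
bright [279, 93, 75, 166, 5770] [321.2 144.8]
bright [274, 181, 12, 14, 100] [279.7 188.6]
bright [206, 187, 22, 27, 351] [215.9 200.6]
bright [252, 256, 12, 54, 189] [256.5 273.2]
```

The pin has swung back by about 0.19 rad, so the carriage is about 1.5 mm off the stop. The knob at 49° gives a nut turn of about 1.13, i.e. tight. I'll push the crank pin back to the stop with the closed fingers; the nut rides along.

Emit:
servo_tool(slide=[[0.03,-0.046,0],[0.03,-0.046,0.02],[0.03,-0.046,0.05],[0.03,-0.046,0.08],[0.03,-0.046,0.111],[0.03,-0.046,0.111]], twist=[[0,0,0],[0,0,0],[0,0,0],[0,0,0],[0,0,0],[0,0,0]], jaw=-1, squeeze=20)

```text
time: 28.0
tcp_pos: [473.1, 7.4, 136.3]
ee_rot: [2.668, -0.001, 1.403]
ft_force: [-0.7, 0.0, 0.3]
finger_gap: 0.4
grip_force: 0.0
```

Emit:
servo_tool(slide=[[-0.003,0,0],[-0.006,0,0],[-0.009,0,0],[-0.012,0,0],[-0.013,0,0],[-0.013,0,0]], twist=[[0,0,0],[0,0,0],[0,0,0],[0,0,0],[0,0,0],[0,0,0]])

```text
time: 28.6
tcp_pos: [473.2, -7.0, 143.6]
ee_rot: [2.653, 0.001, 1.401]
ft_force: [-0.8, 1.1, 0.2]
finger_gap: 0.7
grip_force: 0.5
```

```bash
python3 st.py
```

```text
28.6 S [-28.3  15.5  75.8] fS [-0.7  0.9  0.6] gap 0.7390106547716366 0.5236281199162818 q6 -0.23
x_t angle 89.9
```

Emit:
servo_tool(slide=[[-0.002,0,0],[-0.004,0,0],[-0.004,0,0]], twist=[[0,0,0],[0,0,0],[0,0,0]])

```text
time: 28.9
tcp_pos: [472.9, -7.9, 143.6]
ee_rot: [2.654, -0.005, 1.402]
ft_force: [5.2, 25.8, 5.0]
finger_gap: 0.6
grip_force: 13.0
```

```bash
python3 st.py
```

```text
28.9 S [-28.4  14.6  75.8] fS [ 3.  26.3  4.1] gap 0.6330007646658002 13.030627409170847 q6 -0.25
x_t angle 89.8
```

Emit:
servo_tool(slide=[[0.008,0,0],[0.018,0,0],[0.018,0,-0.04],[0.01,0.02,-0.08],[-0.01,0.04,-0.11],[-0.01,0.045,-0.111],[-0.01,0.045,-0.111]], twist=[[0,0,0],[0,0,0],[0,0,0],[0,0,0],[0,0,0],[0,0,0],[0,0,0]])

```text
time: 29.6
tcp_pos: [459.6, -19.3, 263.5]
ee_rot: [2.651, 0.001, 1.4]
ft_force: [-0.0, 1.1, -0.1]
finger_gap: 0.7
grip_force: 0.0
```

```bash
python3 st.py; python3 look.py w12; python3 meas.py w12| grep -v "^bright \[[3]"|grep -v "dark .4"; python3 - <<'E'
from h import *
import pickle
m=pickle.load(open("pics/w12.pkl","rb"));a=cv2.imread("pics/w12.png")
o,F=stage()
# handle: profile across slope x at several y, at z=29 ; plate dark, handle bright
for y in(-50,-65,-80,-95):
    X=np.arange(-24,24.1,2);P=proj("wrist",[o+F@[x,y,29] for x in X],m).round().astype(int)
    print(y,[int(a[v,u].max()) if 0<=v<420 and 0<=u<560 else -1 for u,v in P])
E
```

```text
29.6 S [ 17.9   1.1 187. ] fS [-0.3  1.1 -0. ] gap 0.7066940305801843 0.0 q6 -0.24
x_t angle 89.9
29.65 [458.51642108 -18.5948668  261.55046897] [ 15.98386082   1.63584571 185.79171793] [[ 0.99999773  0.00163096  0.00137189]
 [-0.00163373  0.99999662  0.00202057]
 [-0.00136859 -0.0020228   0.99999702]]
knob exp 35 [332. 151.]
knob exp 45 [322. 138.]
knob exp 52 [314. 130.]
knob exp 59 [304. 124.]
crank exp [214. 217.] hub [256. 204.]
dark [294, 114, 18, 19, 262] [302.6 122.9]
dark [269, 127, 9, 36, 149] [271.8 144.3]
dark [392, 244, 14, 12, 118] [398.8 249.6]
bright [276, 95, 78, 185, 5857] [322.3 152.4]
bright [206, 198, 21, 27, 313] [215.4 212.6]
-50 [79, 77, 80, 80, 79, 78, 79, 112, 187, 177, 201, 211, 175, 161, 155, 69, 61, 71, 78, 83, 92, 106, 105, 104, 105]
-65 [82, 79, 80, 78, 77, 73, 69, 53, 52, 54, 54, 57, 55, 53, 44, 49, 41, 46, 44, 45, 48, 61, 56, 41, 48]
-80 [78, 74, 81, 75, 54, 53, 56, 54, 58, 57, 58, 44, 47, 49, 47, 51, 46, 47, 46, 45, 49, 50, 45, 48, 45]
-95 [55, 51, 54, 53, 57, 51, 45, 46, 56, 47, 52, 48, 47, 49, 46, 48, 45, 42, 47, 42, 37, 50, 51, 30, 48]
```

```bash
python3 -c "
from workcell import *
print(finish_job())"
```

```text
the job is handed in; nothing more can be done
None
```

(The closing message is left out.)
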